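# Slide a gel box along the rail into the corner pocket of a loading fixture

## Robot

A 6-joint arm with a two-finger parallel gripper is mounted at the origin on a cart in front of the work surface, level with it; the furniture and walls round the work are solid. World frame = base frame: x ahead of the robot, y to its left, z up, the work surface at z = 0. Lengths are in mm, angles in rad, forces in N, time in s.
With the tool pointing down it reaches from about 375 to 975 mm from the base axis. Payload 3.8 kg.
Tool frame: the origin (TCP) lies on the front face of the gripper's body, between the roots of the fingers; the fingertips stand 73 mm ahead of it and the grasp point (between the pads) lies 54 mm ahead of it; z points along the fingers, y is the line along which they close (so a half turn about z gives the same grasp; the last joint's range is limited). The gripper opens to 85 mm and grips with 20 to 120 N. Pads are 22 mm wide; open, the fingers measure 114 mm over their backs; the gripper's body (76 mm by 85 mm) begins 54 mm behind the grasp point. The pads swing forward as they close: fully open they stand 13 mm farther back than shut.
Start: joints at [1.132, 0.264, 1.604, -0, 1.274, -0.037], TCP at [263.973, 621.238, 303.88] pointing down, gripper open.
Joint ranges: [-2.63, 2.63], [-0.94, 2.18], [0.31, 2.57], [-1.31, 4.45], [0, 2.66], [-2.55, 2.55]. Speed limits (rad/s): [2.57, 2.57, 3.14, 3.14, 3.14, 3.14].

## Interface

Orientations are given as a rotation vector (axis times angle).
In Python, from station import arm gives the robot as it stands. The module is installed in compiled form; this text tells all that it offers.
- The arm moves only by the tool apply_moves, never from a script. Its argument "series" is one flat list of numbers, 6 for each row, row after row: the shift along the tool's x, y, z in mm, then the turn, a rotation vector about the tool's x, y, z in rad. A call has 1 to 5 rows; each row is the pose to reach, as a shift and turn from the pose commanded when the call began, along the tool's axes at that moment; what a row does not reach only later rows make up. A row lasts 1/8 s, in which the tool goes at most 62.5 mm and 10.7 degrees, less where a joint would pass 70% of its speed; a pose out of reach is approached as far as the arm can. A call with a gripper value outside its range is refused whole. "gripper" is the closure, from 0 (fully open) to 1 (shut), set as the call begins (left out, the last holds). The fingers move at their own pace and stop on an object; "newtons" is the grip in N (left out, the last holds). Time passes only in rows, so rows that repeat a pose let the fingers close. It gives the time, the measured TCP pose, the force, the opening and the grip force at its end, in the units of the state.
- arm.observe(): the state, without advancing time (a new reading comes with each control period).
- arm.camera(name): name is "scene" or "top"; returns a dict with "image" (420x560x3 uint8, red, green, blue), "z_map" (420x560 float32, mm along the optical axis (not along the pixel's ray), 0 where there is no reading), "camera_matrix" (3x3 intrinsics, pixels), "rvec" (rotation vector, rad) and "tvec" (3), from world to camera coordinates, as OpenCV has them. Camera axes: x right, y down, z forward; pixel columns grow to the right and rows downward; lengths in mm; the calibration is good to about 2 mm. A picture is of the moment at which its call begins.
- arm.finish_job(): hands the job in; it is judged then, once.
Trained networks look in a picture, given as the dict that the camera call returned (one of the last four; its "shot" number tells which), for a name from the list of things; names that differ only in an ending like _2 or _b are one class to them, and where a whole thing is asked for, a point or a joint stands for the part that bears it (a point fixed in the world has none). Each returns a list of dicts, best first, with "p" (0 to 1); they miss things now and then, are a little off and sometimes report something else, mostly with a low value. They report only what shows in the picture. A call takes as long as a camera call. They do not tell look-alikes from the thing itself.
- arm.spot_in(picture, query): "position" ([row, column] in pixels, amid what is visible of it).
- arm.regions_of(picture, query): "region" (420x560 bool, what is visible of it) and "position" ([row, column] in pixels, amid what is visible of it).
The state is a dict: "clock": time; "joint_positions": joint angles; "joint_vel": joint speeds; "joint_efforts": joint torques, N m; "position": TCP position; "tool_rot": TCP orientation; "ft_force": force on the tool from outside, world axes, zero at the start; "moment": the same for the moment, N m; "finger_gap": finger opening in mm; "grasp_force": force on a finger pad.
Only numpy, scipy, OpenCV 4.12 (cv2) and the standard library are available. Lean on these libraries where they do the work, as an engineer would, in place of code of your own. Each camera call takes 0.05 s, during which the arm holds its last target. There are 200 camera calls.

## Task

Push the closed grey gel box on the loading fixture sideways until it lies flat against the long blue rail, then slide it along that rail, away from the robot, into the corner pocket until it is fully home against the end stop, still flush with the rail. Only push it with the fingertips: do not pinch or lift it. Leave the black chip tray and the other things on the bench where they are, and withdraw the hand.

Things in the scene. Friction and masses are not known exactly. Their poses are not given: they have to be found in the camera images.
- fixture: Loading fixture, fixed: grey plate 8 mm thick with blue metal walls 11 mm high on it (tops 19 mm above the bench). Origin at bench height; the plate spans x -100 to 105, y -80 to 90 mm of its frame. x points along the rail to the pocket, roughly away from the robot (turned up to 0.3 rad either way); y points left, away from the rail.
- rail (a point): Middle of the guiding face of the long rail on the fixture's right side, at half its height; at 7, -60, 13.5 mm in the fixture's frame, axes as the fixture's. The face is the plane y = -60 mm there and runs from x = -88 to 102 mm.
- pocket (a point): Corner pocket: the grey box's centre lies here when it touches rail and end stop; at 64, -34, 15 mm in the fixture's frame, axes as the fixture's. End stop face: x = 90 mm. A short left wall (inner face y = -4 mm, x 62 to 92 mm, flared lead-in from x = 50 mm) makes the pocket 56 mm wide; it opens only along the rail, towards the robot.
- gel_box: The gel box to slide: loose, closed, flat, light grey lid and grey base, 52 x 52 mm, 14 mm high, about 60 g; under 1 N pushes it. Origin at its underside, 1 mm from its middle; z up. It starts flat on the fixture's plate, left of the rail and short of the pocket, its sides turned up to 0.35 rad against the fixture's axes.
- gel_box_center (a point): Middle of the grey gel box (half its height, 7 mm above its underside; 26 mm from each of its four sides); axes as the box's sides.
- chip_tray: Black waffle-pattern chip tray with small dies in it, 50 x 50 mm, 6 mm high, loose on the plate to the left of the pocket, clear of the rail lane. A bystander: leave it. Origin at the centre of its underside.
- flux_jar: Small white jar with a black cap, 42 mm across, 52 mm high, beyond the fixture on the left. A bystander. Origin at the centre of its underside.
- steel_tweezers: Light steel tweezers lying beyond the fixture, 12 x 126 x 9 mm. A bystander. Origin at the centre of its underside.
- usb_stick: Black USB stick lying beyond the fixture, 17 x 52 x 8 mm. A bystander. Origin at the centre of its underside.
Things that resemble listed ones, but are neither listed nor needed, are in the scene too. There is more than one size of the gel_box; the one meant has the size given above.

How it is judged:
By the outcome, as a careful person would: the job done as asked, in the order asked, and still so for the second after the job is handed in, with the robot touching nothing.
It also fails if it takes over 45 s, if anything falls off the work surface, if the arm or the gripper's body presses on something with over 40 N, if the wrist force passes 120 N, or if a joint passes its speed limit or range.

## Working session

There is one attempt and no reset: what is moved stays moved. The work goes in short steps, Python scripts to look and compute and a tool call to move; the robot and the scene stay as the last step left them, time stands still between calls to the robot, and variables do not carry over. Pictures are saved under pics/ and viewed, at most 10 in all, crops included, and the job is handed in when it is done.

Besides the shell and the picture viewer there is one more tool, called as name(argument=value, ...), one argument or row to a line, values as JSON. apply_moves: Moves the arm, as the interface text tells. Its arguments: {"type":"object","properties":{"series":{"type":"array"},"gripper":{"type":"number"},"newtons":{"type":"number"}},"required":["series"]}

```bash
mkdir -p pics; cat > h.py <<'E'
import numpy as np, cv2
from station import arm
def world(p,rc=None):
    K=p["camera_matrix"];R=cv2.Rodrigues(np.array(p["rvec"],float))[0];t=np.array(p["tvec"],float).ravel()
    z=p["z_map"];v,u=np.mgrid[:420,:560]
    c=np.stack([(u-K[0,2])/K[0,0]*z,(v-K[1,2])/K[1,1]*z,z],-1)
    return (c-t)@R
def save(p,n): cv2.imwrite(f"pics/{n}.png",p["image"][:,:,::-1])
E
python3 - <<'E'
from h import *
s=arm.observe();print({k:np.round(v,3) for k,v in s.items()})
ims=[]
for n in("top","scene"):
    p=arm.camera(n);W=world(p);ims.append(p["image"])
    for q in("gel_box","fixture","chip_tray"):
        for d in arm.regions_of(p,q)[:4]:
            m=d["region"]&(p["z_map"]>0);print(n,q,round(d["p"],2),np.round(d["position"]),m.sum(),np.round(np.median(W[m],0)),)
    save(p,n); np.savez(n,W=W,im=p["image"])
E
```

```text
{'clock': np.float64(0.0), 'joint_positions': array([ 1.132,  0.265,  1.605, -0.   ,  1.274, -0.037]), 'joint_vel': array([ 0.   , -0.003, -0.001, -0.001,  0.001,  0.001]), 'joint_efforts': array([ 0.0000e+00, -5.1509e+01, -3.6733e+01,  0.0000e+00,  1.3000e-02,
        0.0000e+00]), 'position': array([263.753, 620.709, 302.562]), 'tool_rot': array([-6.270e-01, -3.078e+00,  3.000e-03]), 'ft_force': array([ 1.304e+00,  1.000e-03, -3.370e-01]), 'moment': array([ 0.036,  0.04 , -0.011]), 'grasp_force': np.float64(0.0), 'finger_gap': np.float64(85.437)}
top gel_box 0.96 [276. 370.] 471 [ 432. -232.   10.]
top gel_box 0.8 [237. 280.] 845 [508. -64.  21.]
top fixture 0.72 [222. 290.] 9041 [533. -88.   8.]
top chip_tray 0.79 [185. 263.] 769 [602. -37.  12.]
scene gel_box 0.87 [327. 354.] 696 [ 431. -236.   11.]
scene fixture 0.74 [250. 300.] 8445 [520. -97.   9.]
scene chip_tray 0.72 [205. 297.] 634 [602. -40.  13.]
```

View pics/top.png

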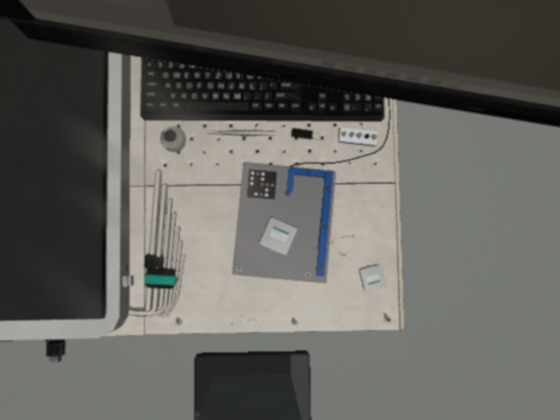

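View pics/scene.png

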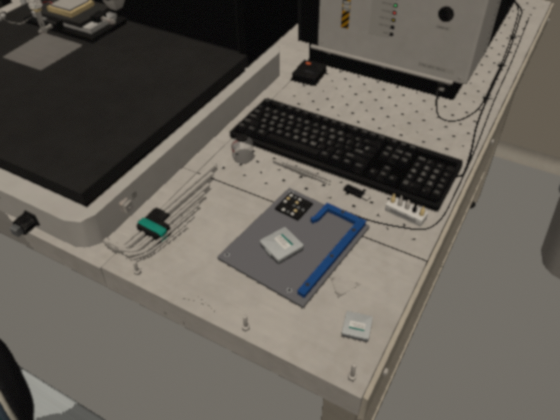

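Candidates for the gel box are the grey box on the plate, top (237,280), top surface at z≈21, and a smaller one on the bench at top (276,370), z≈10. The one on the fixture fits the description. The blue rail runs along its right side (col ~325), with the pocket at the top (row ~185, col ~305) and the tray at (185,263). Next I measure the poses and check the choice in a crop.

```bash
cat > m.py <<'E'
from h import *
from scipy.optimize import minimize
def lift(p,h,mask):   # pixels -> world on plane z=h
    K=p["camera_matrix"];R=cv2.Rodrigues(np.array(p["rvec"],float))[0];t=np.array(p["tvec"],float).ravel()
    v,u=np.nonzero(mask) if mask.dtype==bool else mask.T
    d=np.stack([(u-K[0,2])/K[0,0],(v-K[1,2])/K[1,1],np.ones(len(u))],-1)@R; o=-R.T@t
    return o+d*((h-o[2])/d[:,2])[:,None]
def blue(p):
    i=p["image"].astype(int);return (i[...,2]>i[...,0]+40)&(i[...,2]>i[...,1]+25)
def boxmask(p,c,F):
    W=world(p);i=p["image"].astype(int)
    return (np.hypot(W[...,0]-c[0],W[...,1]-c[1])<50)&(i.sum(-1)>330)&(W[...,2]>14)
E
python3 - <<'E'
from m import *
p=arm.camera("top");W=world(p)
o=-cv2.Rodrigues(np.array(p["rvec"]))[0].T@np.array(p["tvec"]).ravel();print("cam",o.round())
B=blue(p);P=lift(p,19,B)[:,:2];k=(abs(P[:,0]-540)<140)&(abs(P[:,1]+90)<140);P=P[k];print(len(P),"z",np.median(W[B][k][:,2]))
i=p["image"].astype(int)
print("blue rect",cv2.minAreaRect(P.astype(np.float32)))
# plate
for d in arm.regions_of(p,"fixture")[:1]:
    print("fixture rect",cv2.minAreaRect(lift(p,8,d["region"])[:,:2].astype(np.float32)))
for d in arm.regions_of(p,"gel_box")[:3]:
    m=d["region"]; h=22 if W[m][:,2].mean()>15 else 14
    Q=lift(p,h,m)[:,:2].astype(np.float32);print("box",d["position"],Q.mean(0),cv2.minAreaRect(Q),np.sqrt(m.sum())*(o[2]-h)/p["camera_matrix"][0,0])
c=cv2.resize(p["image"][150:300,220:400],None,fx=4,fy=4,interpolation=2);cv2.imwrite("pics/crop.png",c[:,:,::-1])
np.savez("t",P=P)
# obstacles along the approach
for a in range(-100,700,100): 
    r=[]
    for x in range(200,800,100):
        k=(abs(W[...,0]-x)<50)&(abs(W[...,1]-a)<50)&(p["z_map"]>0); r.append(int(W[k][:,2].max()) if k.any() else None)
    print(a,r)
E
```

```text
cam [476. -36. 958.]
1091 z 18.764483748221412
blue rect ((534.3294067382812, -114.6888427734375), (80.5862045288086, 188.60650634765625), 83.6922836303711)
fixture rect ((533.609375, -76.37611389160156), (169.8511199951172, 204.88226318359375), 83.77088165283203)
box [237.8, 277.6] [507.63373  -63.749523] ((507.6251220703125, -64.1896743774414), (55.09828186035156, 57.126739501953125), 67.43864440917969) 54.01522094094701
box [276.7, 370.6] [ 431.33136 -232.29868] ((431.9242248535156, -232.2024688720703), (40.842559814453125, 40.74076461791992), 12.440631866455078) 40.05548953092864
-100 [-688, 6, 32, 26, 690, 30]
0 [-689, 2, 12, 25, 654, 31]
100 [-689, 2, 28, 26, 621, 609]
200 [-693, 74, 112, 113, 113, 585]
300 [-783, 75, 114, 113, 114, 114]
400 [-787, 75, 113, 113, 112, 112]
500 [-786, None, None, None, None, None]
600 [-788, None, None, None, None, None]
```

View pics/crop.png

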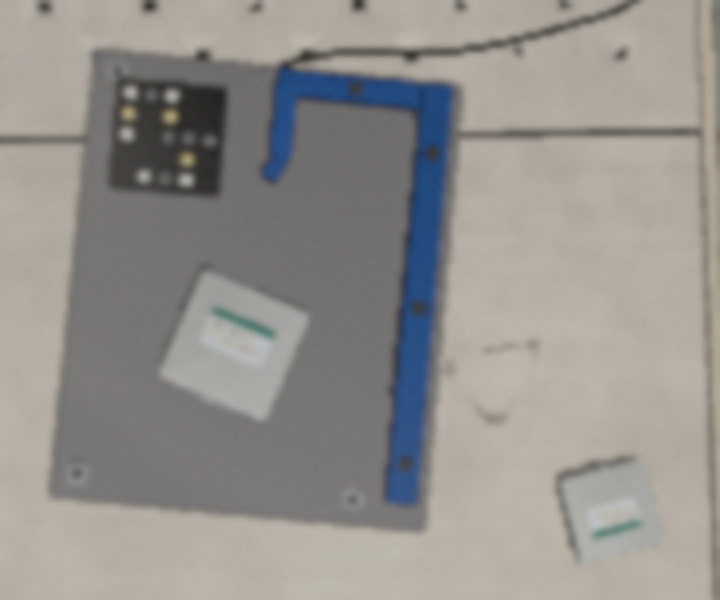

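The target is confirmed: the box on the plate measures about 54 mm against about 40 mm for the bench look-alike. The fixture yaw is about -6.2°, and the box sits at fixture (-25, 15), turned about -16°. I'll push with the fingers shut and tool y along fixture x.

```bash
cat >> h.py <<'E'
from scipy.spatial.transform import Rotation as Ro
YAW=np.radians(-6.27);O=np.array([530.6,-81.1]);RF=np.array([[np.cos(YAW),-np.sin(YAW)],[np.sin(YAW),np.cos(YAW)]])
def go(fx,fy,z):  # fixture-frame TCP target -> shift and turn in tool axes
    s=arm.observe();R0=Ro.from_rotvec(s["tool_rot"])
    ty=np.r_[RF[:,0],0];tz=np.array([0,0,-1.]);Rt=Ro.from_matrix(np.stack([np.cross(ty,tz),ty,tz],1))
    d=R0.inv().apply(np.r_[O+RF@[fx,fy],z]-s["position"]);w=(R0.inv()*Rt).as_rotvec()
    print("t",s["clock"],"fix",np.round(RF.T@(s["position"][:2]-O),1),"z",s["position"][2].round(1),"F",np.round(s["ft_force"],1),"shift",d.round(1),"turn",w.round(3))
E
python3 -c "
from h import *
go(-25,74,180)"
```

```text
t 0.55 fix [-341.8  669. ] z 303.9 F [-0.3 -0.1  0.8] shift [-474.8 -478.5  123.9] turn [ 0.    -0.     1.278]
```

apply_moves(
  series=[-40,-40,0,0,0,0.12,-80,-80,0,0,0,0.24,-120,-120,0,0,0,0.36,-160,-160,0,0,0,0.48,-200,-200,0,0,0,0.6],
  gripper=1,
  newtons=20,
)

```text
clock: 1.18
position: [370.3, 357.3, 304.2]
tool_rot: [1.513, 2.753, 0.001]
ft_force: [0.8, 0.4, -0.1]
finger_gap: 0.0
grasp_force: 0.0
```

```bash
python3 -c "
from h import *
go(-25,74,180)"
```

```text
t 1.175 fix [-207.2  418.3] z 304.2 F [ 0.8  0.4 -0.1] shift [-382.7  -72.9  124.2] turn [ 0.001 -0.     0.675]
```

apply_moves(
  series=[-50,-10,0,0,0,0.13,-100,-20,20,0,0,0.27,-150,-30,40,0,0,0.4,-200,-40,60,0,0,0.54,-250,-48,80,0,0,0.675],
)

```text
clock: 1.8
position: [464.6, 120.9, 223.8]
tool_rot: [2.34, 2.095, 0.002]
ft_force: [1.5, 0.7, 0.1]
finger_gap: 0.1
grasp_force: 0.0
```

```bash
python3 -c "
from h import *
go(-25,74,150)"
```

```text
t 1.8 fix [-87.7 193.6] z 223.8 F [1.5 0.7 0.1] shift [-119.6   62.7   73.8] turn [ 0.001 -0.    -0.001]
```

apply_moves(
  series=[-40,20,20,0,0,0,-80,42,50,0,0,0,-120,63,74,0,0,0,-120,63,115,0,0,0,-120,63,125,0,0,0],
)

```text
clock: 2.42
position: [512.0, -4.0, 96.4]
tool_rot: [-2.334, -2.096, 0.006]
ft_force: [-0.2, 0.2, 0.1]
finger_gap: 0.1
grasp_force: 0.0
```

```bash
python3 -c "
from h import *
go(-25,74,86)
p=arm.camera('top');q=arm.camera('scene')
W=world(q);f=(W[...,:2]-O)@RF;k=(abs(f[...,0]+25)<25)&(abs(f[...,1]-74)<20)&(W[...,2]>12)
print('tip z',np.percentile(W[k][:,2],[0,1,5]), f[k&(W[...,2]<70)].mean(0))
a=p['image'][120:330,180:460];b=q['image'][130:340,180:460]
cv2.imwrite('pics/a.png',cv2.resize(np.hstack([a,b]),None,fx=1.42,fy=1.42,interpolation=2)[:,:,::-1])"
```

```text
t 2.425 fix [-26.9  74.6] z 96.4 F [-0.2  0.2  0.1] shift [-0.6  2.  10.4] turn [-0.006  0.     0.002]
tip z [12.12337976 31.39047249 37.69805613] [-30.97562356  66.774631  ]
```

View pics/a.png

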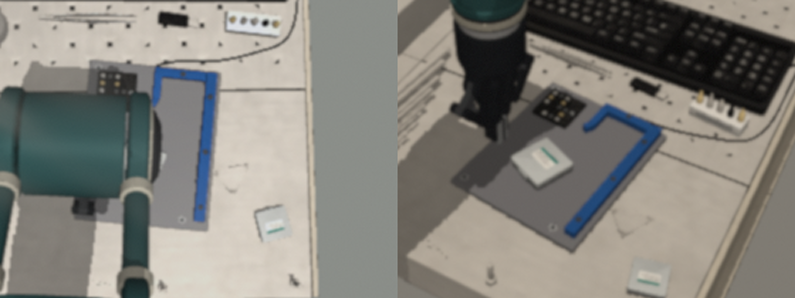

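The fingers are shut just left of the box at about (140,500) in the right half. The box at (160,540) has not moved and the rail side is clear. Now down.

apply_moves(
  series=[0,2,6,0,0,0,0,2,11,0,0,0,0,2,11,0,0,0],
)

```text
clock: 2.9
position: [516.2, -3.4, 88.2]
tool_rot: [2.335, 2.101, 0.001]
ft_force: [0.2, -0.5, -0.6]
finger_gap: 0.2
grasp_force: 0.0
```

```bash
python3 -c "
from h import *
go(-25,6,85)"
```

```text
t 2.9 fix [-22.8  75.7] z 88.2 F [ 0.2 -0.5 -0.6] shift [-69.7  -2.5   3.2] turn [ 0.001 -0.     0.004]
```

apply_moves(
  series=[-10,-2,1,0,0,0,-18,-2,2,0,0,0,-26,-2,2,0,0,0,-34,-2,2,0,0,0,-42,-2,2,0,0,0],
)

```text
clock: 3.52
position: [509.6, -46.0, 85.9]
tool_rot: [2.336, 2.1, 0.0]
ft_force: [-0.3, -0.1, -0.7]
finger_gap: 0.2
grasp_force: 0.1
```

```bash
cat > look.py <<'E'
from m import *
q=arm.camera("scene");W=world(q)
import sys
for d in arm.regions_of(q,"gel_box")[:3]:
    m=d["region"]&(W[...,2]>17)
    if m.sum()<150: continue
    P=(lift(q,22,m)[:,:2]-O)@RF
    print("box fix",cv2.minAreaRect(P.astype(np.float32)),"p",round(d["p"],2),d["position"])
save(q,sys.argv[1]);c=cv2.resize(q["image"][170:320,200:400],None,fx=4,fy=4,interpolation=2);cv2.imwrite(f"pics/{sys.argv[1]}.png",c[:,:,::-1])
go(-25,4,85)
E
python3 look.py b
```

```text
box fix ((-20.2817440032959, -10.264537811279297), (58.14609146118164, 57.13059997558594), 79.88015747070312) p 0.95 [244.8, 292.9]
t 3.625 fix [-24.7  32.4] z 85.9 F [-0.5 -0.3  0.2] shift [-28.4  -0.4   0.9] turn [0.    0.    0.002]
```

View pics/b.png

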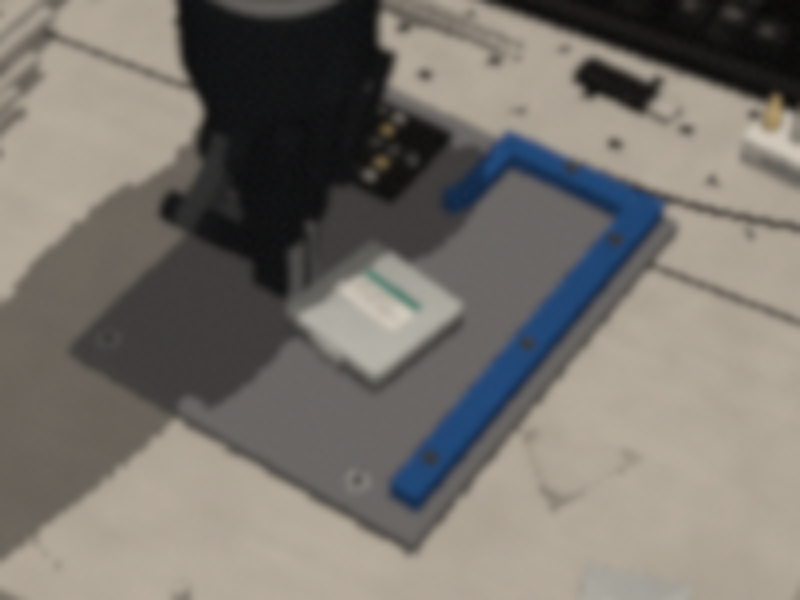

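The fingers are pushing the box at its left side (crop 290,290) and it is turning straight, with the rail (520,350) still about 25 mm away. I'll continue gently.

apply_moves(
  series=[-7,0,0,0,0,0,-14,0,0,0,0,0,-20,0,0,0,0,0,-25,0,0,0,0,0,-28,0,0,0,0,0],
)

```text
clock: 4.25
position: [506.6, -73.5, 85.9]
tool_rot: [-2.336, -2.1, -0.0]
ft_force: [0.5, 0.7, 0.1]
finger_gap: 0.2
grasp_force: 0.1
```

apply_moves(
  series=[-1,0,0,0,0,0,-2,0,0,0,0,0],
)

```text
clock: 4.5
position: [506.7, -74.9, 86.0]
tool_rot: [2.336, 2.1, 0.001]
ft_force: [1.7, 3.9, -0.2]
finger_gap: 0.0
grasp_force: 1.7
```

```bash
python3 look.py c
```

```text
box fix ((-13.707408905029297, -35.93409729003906), (58.024757385253906, 56.287044525146484), 2.1209568977355957) p 0.57 [250.4, 308.6]
t 4.6 fix [-24.4   3.7] z 86.0 F [ 1.6  2.7 -0.1] shift [ 0.3 -0.6  1. ] turn [ 0.001 -0.001  0.003]
```

View pics/c.png

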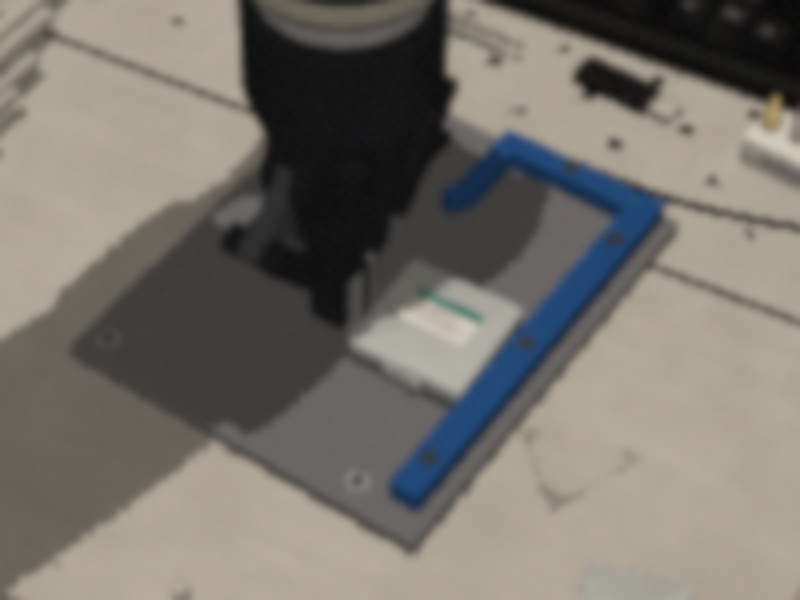

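The box lies along the rail: its right edge runs from about (525,310) to (460,400) in the crop, and contact force is about 4 N. Next, back off, go round behind it, and push along the rail.

apply_moves(
  series=[6,0,0,0,0,0,20,-5,0,0,0,0,20,-28,0,0,0,0,20,-52,0,0,0,0,20,-52,0,0,0,0],
)

```text
clock: 5.22
position: [454.5, -48.7, 85.1]
tool_rot: [-2.334, -2.1, 0.003]
ft_force: [-0.8, 0.2, -0.5]
finger_gap: 0.1
grasp_force: 0.0
```

apply_moves(
  series=[-20,0,0,0,0,0,-40,0,0,0,0,0,-58,0,0,0,0,0,-58,0,0,0,0,0],
)

```text
clock: 5.72
position: [451.8, -108.1, 86.3]
tool_rot: [2.337, 2.098, 0.001]
ft_force: [0.2, 0.4, 0.6]
finger_gap: -0.1
grasp_force: 0.0
```

```bash
python3 look.py d; python3 -c "
from h import *
go(-75,-35,85)"
```

```text
t 5.825 fix [-76.  -34.6] z 86.0 F [-0.3  0.7  0.3] shift [38.5 51.1  1.1] turn [ 0.001 -0.     0.003]
t 5.825 fix [-76.  -34.6] z 86.0 F [-0.3  0.7  0.3] shift [-0.4  1.   1. ] turn [ 0.001 -0.     0.003]
```

View pics/d.png

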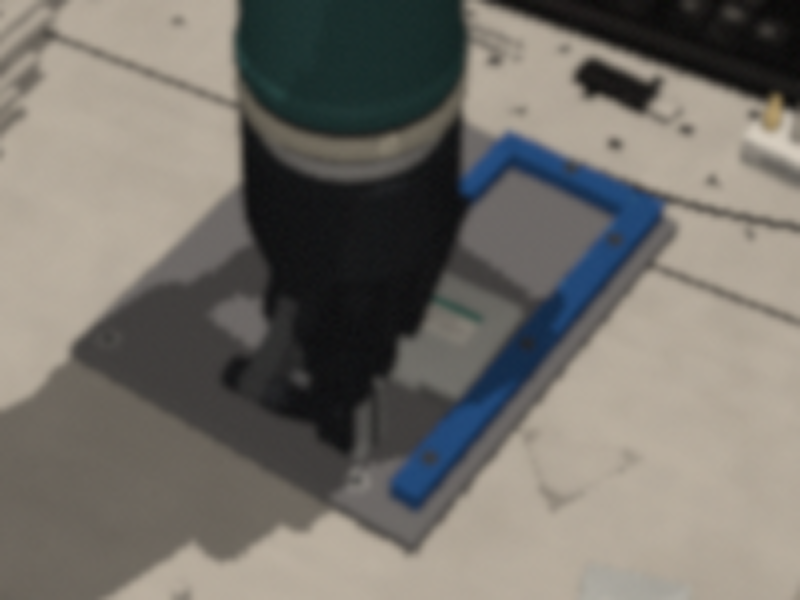

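The fingertip stands behind the box (crop 355,450), with the box (465,340) still on the rail. Now push along it.

apply_moves(
  series=[0,10,0,0,0,0,0,20,0,0,0,0,0,28,0,0,0,0,0,36,0,0,0,0,0,44,0,0,0,0],
)

```text
clock: 6.45
position: [494.5, -111.8, 85.9]
tool_rot: [-2.335, -2.1, 0.001]
ft_force: [-3.8, 2.3, 4.4]
finger_gap: 0.0
grasp_force: 2.4
```

apply_moves(
  series=[0,8,0,0,0,0,0,16,0,0,0,0,0,24,0,0,0,0,0,32,0,0,0,0,0,38,0,0,0,0],
)

```text
clock: 7.08
position: [532.8, -116.1, 85.9]
tool_rot: [2.336, 2.101, 0.0]
ft_force: [-3.9, 2.1, 3.8]
finger_gap: -0.2
grasp_force: 2.7
```

```bash
python3 look.py e; python3 -c "
from h import *
go(23.5,-35,85)"
```

```text
box fix ((43.246063232421875, -45.140785217285156), (34.724815368652344, 56.38431167602539), 88.92501831054688) p 0.8 [232.1, 333.9]
t 7.175 fix [  6.8 -34.8] z 85.9 F [ 0.7 -0.8  0. ] shift [ 38.9 -31.7   0.9] turn [0.002 0.001 0.004]
t 7.175 fix [  6.8 -34.8] z 85.9 F [ 0.7 -0.8  0. ] shift [-0.3 16.7  1. ] turn [0.002 0.001 0.004]
```

View pics/e.png

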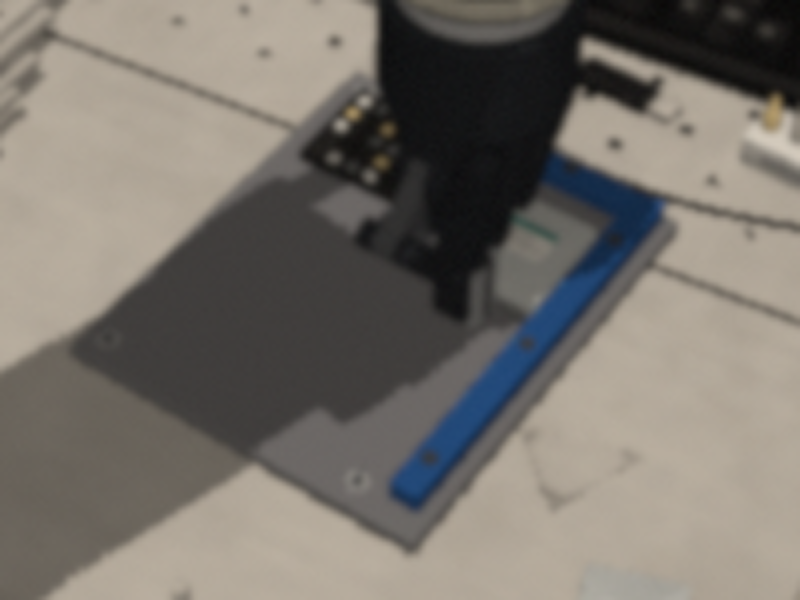

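The box is tracking flush and its nose is in the pocket (540,250), with roughly 17 mm to go. I'll creep home.

apply_moves(
  series=[0,5,0,0,0,0,0,9,0,0,0,0,0,12,0,0,0,0,0,14,0,0,0,0,0,15,0,0,0,0],
)

```text
clock: 7.8
position: [547.2, -117.7, 85.8]
tool_rot: [2.336, 2.101, -0.0]
ft_force: [-0.4, -0.3, 1.1]
finger_gap: -0.1
grasp_force: 0.3
```

apply_moves(
  series=[0,1,0,0,0,0,0,2,0,0,0,0,0,2,0,0,0,0],
)

```text
clock: 8.18
position: [549.3, -117.9, 85.9]
tool_rot: [2.336, 2.1, 0.0]
ft_force: [0.3, -0.6, -0.0]
finger_gap: 0.0
grasp_force: 0.0
```

Not yet in contact with the stop; continue 1 mm at a time.

apply_moves(
  series=[0,1,0,0,0,0,0,2,0,0,0,0,0,2,0,0,0,0],
)

```text
clock: 8.55
position: [551.3, -118.1, 85.9]
tool_rot: [2.336, 2.101, 0.0]
ft_force: [-0.2, 0.2, -0.1]
finger_gap: 0.2
grasp_force: 0.0
```

```bash
python3 -c "
from h import *
go(23.5,-35,85)"
```

```text
t 8.55 fix [ 24.6 -34.5] z 85.9 F [-0.2  0.2 -0.1] shift [-0.5 -1.1  0.9] turn [0.    0.    0.003]
```

apply_moves(
  series=[0,1,0,0,0,0,0,2,0,0,0,0],
)

```text
clock: 8.8
position: [553.2, -118.3, 85.9]
tool_rot: [-2.336, -2.101, 0.0]
ft_force: [-1.0, 0.2, 0.1]
finger_gap: -0.0
grasp_force: 0.2
```

```bash
python3 look.py f
```

```text
box fix ((64.68103790283203, -44.63420104980469), (57.4627685546875, 35.10993194580078), 2.291989803314209) p 0.87 [224.5, 338.6]
t 8.9 fix [ 26.5 -34.5] z 85.9 F [-0.4  0.9  0.5] shift [ 38.7 -51.4   0.9] turn [-0.    -0.     0.003]
```

View pics/f.png

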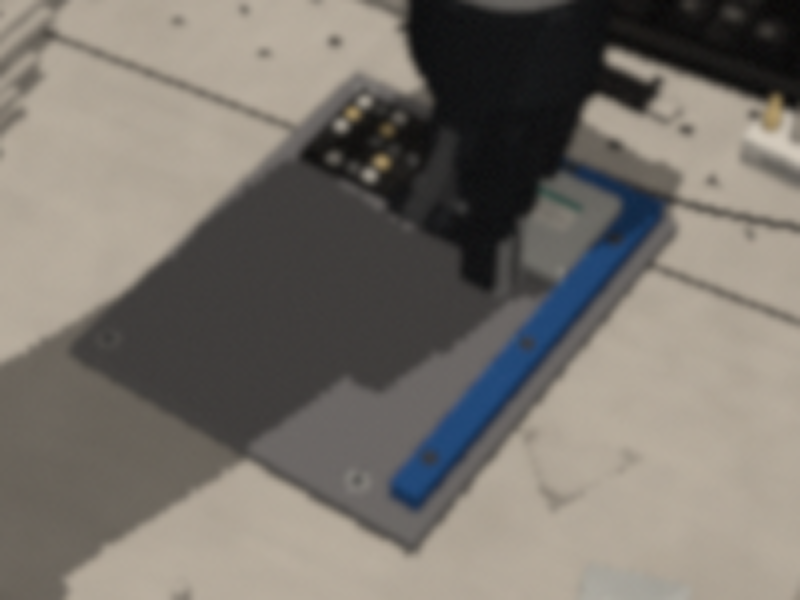

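The box is almost in the corner (front edge near the end stop at 600,190). Continue until the force rises.

apply_moves(
  series=[0,1,0,0,0,0,0,2,0,0,0,0],
)

```text
clock: 9.15
position: [553.9, -118.3, 85.7]
tool_rot: [-2.334, -2.099, 0.003]
ft_force: [-6.9, 0.6, 4.9]
finger_gap: -0.2
grasp_force: 4.1
```

apply_moves(
  series=[0,1,0,0,0,0,0,1,0,0,0,0],
)

```text
clock: 9.4
position: [554.1, -118.3, 85.6]
tool_rot: [-2.333, -2.098, 0.005]
ft_force: [-8.2, -0.5, 7.0]
finger_gap: -0.0
grasp_force: 4.9
```

It is hard against the stop at about 8 N. Withdraw straight back, then up and away.

apply_moves(
  series=[0,-6,0,0,0,0,0,-20,0,0,0,0,0,-40,-20,0,0,0,0,-50,-70,0,0,0,0,-50,-120,0,0,0],
)

```text
clock: 10.02
position: [504.4, -112.9, 206.1]
tool_rot: [-2.335, -2.099, 0.002]
ft_force: [1.0, -0.0, 0.5]
finger_gap: 0.4
grasp_force: 0.0
```

apply_moves(
  series=[55,0,-10,0,0,0,110,-10,-20,0,0,0,165,-20,-40,0,0,0,220,-30,-50,0,0,0,270,-40,-60,0,0,0],
)

```text
clock: 10.65
position: [494.4, 161.1, 266.4]
tool_rot: [2.335, 2.101, 0.002]
ft_force: [0.5, 1.4, 0.3]
finger_gap: 0.0
grasp_force: 0.0
```

```bash
python3 - <<'E'
from m import *
p=arm.camera("top");q=arm.camera("scene")
for c in(p,q):
    W=world(c)
    for n,h in(("gel_box",22),("chip_tray",14)):
        for d in arm.regions_of(c,n)[:3]:
            P=(lift(c,h,d["region"])[:,:2]-O)@RF
            print(n,np.median(W[d["region"]][:,2]).round(1),cv2.minAreaRect(P.astype(np.float32)))
a=p['image'][150:300,220:350];b=q['image'][170:320,210:390]
cv2.imwrite('pics/g.png',np.hstack([cv2.resize(i,None,fx=2.5,fy=2.5,interpolation=2) for i in(a,b)])[:,:,::-1])
E
```

```text
gel_box 21.4 ((62.12131118774414, -32.31355285644531), (56.26345443725586, 54.117889404296875), 0.23542389273643494)
gel_box 10.0 ((-81.3798828125, -159.05357360839844), (40.34026336669922, 39.85997772216797), 20.6572208404541)
chip_tray 12.3 ((66.24436950683594, 52.104549407958984), (50.20401382446289, 50.391178131103516), 1.2052267789840698)
chip_tray 21.5 ((63.64031982421875, -33.026275634765625), (54.76701736450195, 54.90879821777344), 0.7565169930458069)
gel_box 10.4 ((-90.12535858154297, -167.87283325195312), (43.23112869262695, 38.83601379394531), 20.949886322021484)
gel_box 22.1 ((60.623897552490234, -36.333885192871094), (63.77189636230469, 52.80778121948242), 0.10045266151428223)
chip_tray 13.3 ((66.67973327636719, 48.73508071899414), (51.72287368774414, 51.15447998046875), 89.91545867919922)
```

View pics/g.png

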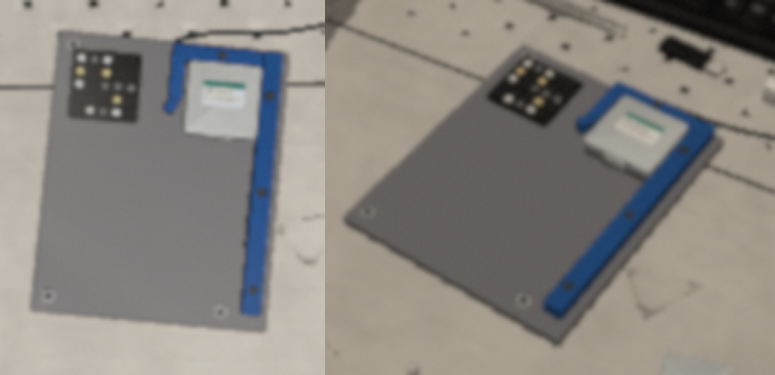

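The box sits in the corner pocket (top half ~(100,222)), the tray is untouched and the hand is clear. I'll check flushness against the rail with a sub-pixel profile across the box (last measurement).

```bash
python3 - <<'E'
from m import *
def prof(c,pts,h):
    w=np.c_[O+pts@RF.T,np.full(len(pts),h)]
    uv=cv2.projectPoints(w,np.array(c["rvec"],float),np.array(c["tvec"],float),c["camera_matrix"],None)[0][:,0].astype(np.float32)
    return cv2.remap(c["image"],uv[:,0],uv[:,1],1)[:,0].astype(float)
p=arm.camera("top");im=0
def scan(xs,ys,h): return np.mean([prof(p,np.c_[np.full(len(ys),x),ys],h) for x in xs],0)
ys=np.arange(-74,10,1.)
for nm,xs in(("front",np.arange(72,84)),("rear",np.arange(42,54)),("empty rail",np.arange(-30,10))):
    a=scan(xs,ys,20)
    print(nm,*[f"{y:.0f}:{r:.0f},{b-r:.0f}" for y,(r,g,b) in zip(ys,a) if y<-52 or y>-14])
E
```

```text
front -74:90,24 -73:73,46 -72:58,66 -71:47,79 -70:41,84 -69:40,83 -68:39,81 -67:39,80 -66:39,81 -65:38,84 -64:38,87 -63:39,86 -62:49,76 -61:68,57 -60:96,32 -59:125,14 -58:151,2 -57:166,-2 -56:175,-4 -55:178,-4 -54:179,-4 -53:179,-4 -13:173,-4 -12:173,-4 -11:172,-4 -10:170,-4 -9:164,-4 -8:152,-4 -7:136,-2 -6:120,3 -5:104,14 -4:88,33 -3:71,56 -2:56,77 -1:47,90 0:42,97 1:41,99 2:41,98 3:42,94 4:43,87 5:52,68 6:65,45 7:82,23 8:98,8 9:109,0
rear -74:94,27 -73:77,48 -72:61,68 -71:47,84 -70:41,92 -69:38,95 -68:37,96 -67:37,96 -66:37,96 -65:37,96 -64:37,96 -63:41,89 -62:52,77 -61:77,53 -60:106,29 -59:136,12 -58:158,2 -57:172,-2 -56:178,-3 -55:180,-4 -54:181,-4 -53:181,-4 -13:179,-4 -12:178,-4 -11:177,-4 -10:174,-3 -9:167,-3 -8:155,-3 -7:138,-2 -6:123,-2 -5:116,-2 -4:114,-2 -3:117,-2 -2:118,-1 -1:117,0 0:114,2 1:110,7 2:106,11 3:101,15 4:100,16 5:100,16 6:103,12 7:106,9 8:110,6 9:114,2
empty rail -74:96,26 -73:79,48 -72:63,68 -71:52,81 -70:47,87 -69:46,86 -68:46,84 -67:47,82 -66:47,82 -65:47,84 -64:46,87 -63:45,89 -62:43,86 -61:45,76 -60:51,56 -59:65,33 -58:82,13 -57:99,2 -56:112,-1 -55:119,-2 -54:122,-2 -53:123,-2 -13:124,-2 -12:124,-2 -11:124,-2 -10:124,-2 -9:124,-2 -8:124,-2 -7:124,-2 -6:124,-2 -5:124,-2 -4:124,-2 -3:124,-2 -2:124,-2 -1:124,-2 0:124,-2 1:124,-2 2:124,-2 3:124,-2 4:124,-2 5:124,-2 6:124,-2 7:124,-2 8:124,-2 9:124,-2
```

The right edge lies on the rail face at front and rear (-59.6 and -60.0 mm), and the force rise showed the end stop contact. Handing in.

```bash
python3 -c "
from station import arm
print(arm.finish_job())"
```

```text
the job is handed in; nothing more can be done
None
```

I pushed the grey gel box flush against the rail and slid it into the corner pocket until it pressed on the end stop at about 8 N; the hand is withdrawn, the chip tray and other bench items were left alone, and the job was handed in at about 11 s.

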